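# Zero the balance and bring the check weight with the tongs

## Task

Zero the balance for its daily check: press the blue tare bar across its front fully down to its stop and let it come up again. Then take the sprung tongs by their black grips with the grey finger rests, squeeze them on the larger of the two brass weights in the wooden block (never touch brass with the gripper, and leave the smaller weight where it stands), and finish holding that weight upright and still in the tongs, about 4 cm clear above the middle of the weighing pan: touch nothing to the pan, do not set the weight down, and do not let go.

Things in the scene. Friction and masses are not known exactly. Their poses are not given: they have to be found in the camera images.
- pan: the balance's round steel pan, 133 mm across, 9 mm high; origin at the centre of its underside; a fixed part of the balance
- balance: the white balance, 250 mm (its x) by 190 mm (its y), fixed; origin at the centre of its underside; its tare bar is at its front (-x), its pan towards its back (+x)
- bar_press (a point): point to press on the balance's tare bar: on top of the blue bar, mid-width, 38 mm in front of its hinge. The bar is 150 mm wide (balance y), 55 mm deep (balance x) and 9 mm thick, about 40 mm above the table, its casing behind it about 60 mm high. Nothing is above the bar
- tare_bar (a joint): angle of the tare bar, rad: 0 up (rest), 0.18 pressed to its stop, when the press point has sunk 7 mm; the spring needs about 3 N at the press point to start and 6 N at the stop, and brings the bar back up
- pan_center (a point): centre of the upper face of the balance's round steel pan, 133 mm across, about 64 mm above the table; its rim rises 5 mm above this point. The balance stands fixed; this point's x axis points from the bar to the pan (the balance's back), y to its left, z up. The pan centre lies 152 mm behind the press point
- large_center (a point): centre of the larger brass weight (100 g): 27 mm diameter and 30 mm high with a knob on top, this point on its axis 15 mm above its underside. Its side is a plain cylinder up to 18.6 mm from the underside. It stands 4 mm deep in a well of the wooden block, so 14.6 mm of plain cylinder shows above the block
- small_center (a point): centre of the smaller brass weight (50 g): 22 mm diameter, 22 mm high; this point 11 mm above its underside. It stands in the other well. To be left alone
- weight_block: fixed wooden block, 56 mm along its x, 130 mm along its y, 24 mm high; origin at the centre of its underside. Two wells on its y axis at y = +32 and -32 mm, 4 mm deep; which weight stands in which well varies
- tongs_grip (a point): middle of the tongs between the grey finger rests of their black grip sleeves, 10 mm above their underside. x points along the tongs to the jaws, y across (squeeze along it), z up. Finger rests: 24 mm long, 20 mm high, 46 mm over their outer faces at rest, 32 mm when the jaws hold a 27 mm round; sleeves 64 mm long. 185 mm long, sprung open, flat on a wooden rest 82 x 68 x 24 mm
- tongs_jaws (a point): middle between the two orange V jaws, 85 mm ahead of tongs_grip at the same height and axes; it keeps its place as both arms close evenly. Jaws and steel strips are 10 mm high (5 mm above and below); only the sleeves, up to 32 mm ahead of tongs_grip, reach 10 mm below. Jaws reach 12 mm along the tongs either side; free gap at rest 50 mm, 72 mm over the outside
- tongs_left (a joint): closing angle of each tongs arm about its hinge, 75 mm behind tongs_grip (both arms move evenly), rad: 0 at rest, about 0.095 with the jaws on a 27 mm round, 0.15 fully shut. The jaw gap shrinks 0.32 m per rad, the width over the finger rests 0.15 m per rad. Spring force on each finger rest: about 4 N at the start, 9 N at 0.095. Tongs weigh about 90 g

How it is judged:
By the outcome, as a careful person would: the job done as asked, in the order asked, and still so for the second after the job is handed in, while the arm keeps its last pose, push and grip.
It also fails if it takes over 64 s, if anything falls off the work surface, if the arm or the gripper's body presses on something with over 40 N, if the wrist force passes 120 N, or if a joint passes its speed limit or range.

## Robot

A 6-joint arm with a two-finger parallel gripper is mounted at the origin on a cart in front of the work surface, level with it; the furniture and walls round the work are solid. World frame = base frame: x ahead of the robot, y to its left, z up, the work surface at z = 0. Lengths are in m, angles in rad, forces in N, time in s.
With the tool pointing down it reaches from about 0.375 to 0.925 m from the base axis. Payload 5.7 kg.
Tool frame: the origin (TCP) lies between the finger pads; the fingertips stand 17 mm ahead of it and the grasp point (between the pads) lies 2 mm behind it; z points along the fingers, y is the line along which they close (so a half turn about z gives the same grasp; the last joint's range is limited). The gripper opens to 88 mm and grips with 3 to 60 N. Pads are 20 mm wide; open, the fingers measure 115 mm over their backs; the gripper's body (75 mm by 178 mm) begins 61 mm behind the grasp point.
Start: joints at [1.05, 0.359, 1.51, -0, 1.272, -0.115], TCP at [0.237, 0.551, 0.217] pointing down, gripper open.
Joint ranges: [-2.97, 2.97], [-1.01, 2.36], [0.21, 2.38], [-0.96, 4.11], [0.2, 2.71], [-2.98, 2.98]. Speed limits (rad/s): [2.39, 2.39, 3.14, 3.14, 3.14, 3.14].

## Interface

Orientations are given as a unit quaternion [x, y, z, w].
In Python, from plant import state, camera, close_job, outline_of gives the robot as it stands.
- The arm moves only by the shell command python3 -m handwheel 'ROWS' [OPENING] [FORCE]. ROWS is JSON, a list that holds one entry, the list of rows, each a list of 4 numbers: the shift along the tool's x, y, z in m, then the turn about the tool's z in degrees. A call has 1 to 5 rows; each row shifts and turns the commanded pose from where the row before left it, along the tool's axes as they then stand; what a row does not reach is not made up. A row lasts 1/10 s, in which the tool goes at most 50 mm and 8.59 degrees, less where a joint would pass 70% of its speed; a pose out of reach is approached as far as the arm can. A call with a gripper value outside its range is refused whole. OPENING is the opening, from -1 (shut) to 1 (fully open), set as the call begins (- or left out, the last holds). The fingers move at their own pace and stop on an object; FORCE is the grip in N (left out, the last holds). Time passes only in rows, so rows that do not move let the fingers close. It gives the time, the measured TCP pose, the force, the opening and the grip force at its end, in the units of the state.
- state(): the state, without advancing time (a new reading comes with each control period).
- camera(name): name is "scene" or "side" or "wrist"; returns a dict with "frame" (480x640x3 uint8, red, green, blue), "range_z" (480x640 float32, m along the optical axis (not along the pixel's ray), 0 where there is no reading), "fx", "fy", "cx", "cy" (pixels), "origin" and "orientation" of the camera in the world. Camera axes: x right, y down, z forward; pixel columns grow to the right and rows downward; lengths in m; the calibration is good to about 2 mm. The wrist camera is an equidistant fisheye: a pixel r from the principal point sees the ray r / f radians off the axis. A picture is of the moment at which its call begins.
- close_job(): hands the job in; it is judged then, once.
Trained networks look in a picture, given as the dict that the camera call returned (one of the last four; its "shot" number tells which), for a name from the list of things; names that differ only in an ending like _2 or _b are one class to them, and where a whole thing is asked for, a point or a joint stands for the part that bears it (a point fixed in the world has none). Each returns a list of dicts, best first, with "confidence" (0 to 1); they miss things now and then, are a little off and sometimes report something else, mostly with a low value. They report only what shows in the picture. A call takes as long as a camera call.
- outline_of(picture, name): "pixels" (480x640 bool, what is visible of it) and "rect" ([left, top, right, bottom] in pixels, round what is visible of it).
The state is a dict: "time_s": time; "q": joint angles; "joint_vel": joint speeds; "tau": joint torques, N m; "eef_pos": TCP position; "orientation": TCP orientation; "ft_force": force on the tool from outside, world axes, zero at the start; "torque": the same for the moment, N m; "grip_width": finger opening in m; "grasp_force": force on a finger pad.
Only numpy, scipy, OpenCV 4.12 (cv2) and the standard library are available. Lean on these libraries where they do the work, as an engineer would, in place of code of your own. Each camera call takes 0.05 s, during which the arm holds its last target. There are 200 camera calls.

## Working session

There is one attempt and no reset: what is moved stays moved. The work goes in short steps, Python scripts to look and compute and a shell command to move; the robot and the scene stay as the last step left them, time stands still between calls to the robot, and variables do not carry over. Pictures are saved under pics/ and viewed, at most 12 in all, crops included, and the job is handed in when it is done.

```bash
mkdir -p pics; ls
python3 - <<'E'
from plant import state,camera
import cv2,numpy as np
s=state();print({k:np.round(v,3).tolist() for k,v in s.items()})
ims=[]
for n in("scene","side"):
    c=camera(n);print(n,c['fx'],c['cx'],c['cy'],np.round(c['origin'],3),np.round(c['orientation'],3));ims.append(c['frame'])
    cv2.imwrite(f'pics/{n}0.png',c['frame'][...,::-1])
E
```

```text
pics
{'time_s': 0.0, 'q': [1.05, 0.36, 1.511, -0.0, 1.273, -0.115], 'joint_vel': [-0.001, -0.001, 0.001, -0.0, -0.0, -0.001], 'tau': [0.002, -51.539, -27.073, 0.068, 0.035, -0.0], 'eef_pos': [0.237, 0.551, 0.217], 'orientation': [0.202, 0.979, -0.001, -0.0], 'ft_force': [-0.13, -0.012, 0.393], 'torque': [0.054, -0.027, -0.004], 'grasp_force': 0.0, 'grip_width': 0.088}
scene 553.2711667304867 321.76200122207734 240.02971060270738 [ 0.085 -0.455  0.734] [ 0.833 -0.436  0.161 -0.301]
side 473.7211540248428 319.7072815065832 239.14085260824834 [ 0.137 -0.681  0.566] [ 0.837 -0.283  0.16  -0.441]
```

View pics/scene0.png

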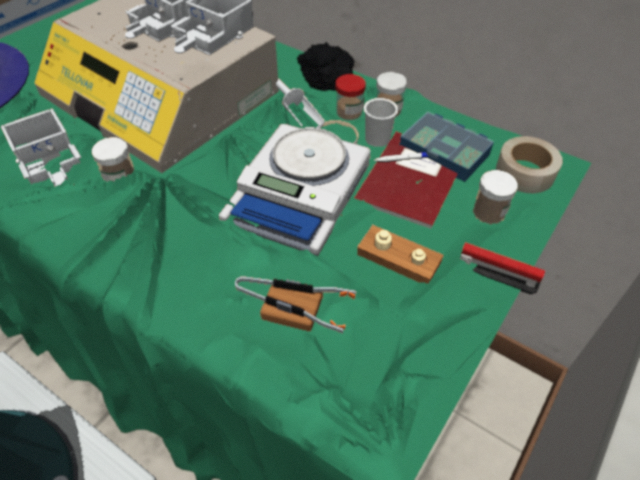

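View pics/side0.png

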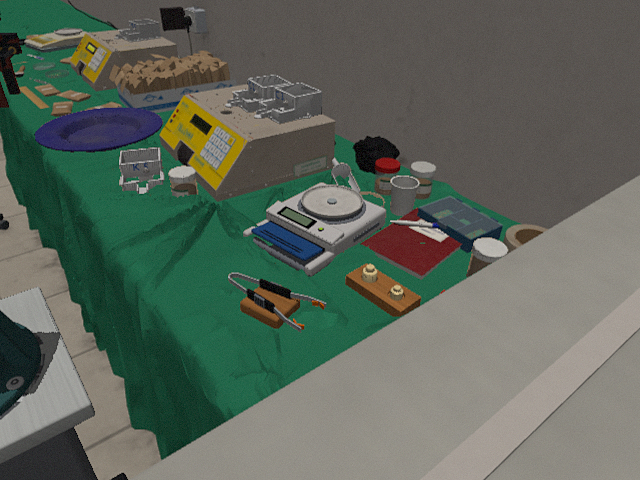

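The scene view shows the balance near (295,190) with its blue bar at (275,218). The block is at (400,253), with the apparently larger weight at (383,237) and the smaller at (419,256). The tongs lie on their rest at about (292,298) with the jaws to the right, at (347,294) and (337,327). The side view agrees.

```bash
cat > h.py <<'E'
import numpy as np,cv2
from scipy.spatial.transform import Rotation as R
from plant import state,camera,outline_of
def cloud(c,m):
    v,u=np.nonzero(m&(c['range_z']>0));z=c['range_z'][v,u]
    p=np.c_[(u-c['cx'])/c['fx']*z,(v-c['cy'])/c['fy']*z,z]
    return R.from_quat(c['orientation']).apply(p)+c['origin'],c['frame'][v,u].astype(int)
E
python3 - <<'E'
from h import *
for n in("scene","side"):
    c=camera(n);print(n)
    for t in("pan","balance","tare_bar","bar_press","large_center","small_center","weight_block","tongs_grip","tongs_left"):
        o=outline_of(c,t)
        for d in o[:2]:
            p,_=cloud(c,d['pixels']);
            if len(p)<5: print(t,'few');continue
            q=p[p[:,2]>np.percentile(p[:,2],97)-.006]
            (cx,cy),wh,a=cv2.minAreaRect(p[:,:2].astype(np.float32))
            print(t,round(d['confidence'],2),len(p),np.round(d['rect']),'med',np.median(p,0).round(3),'top mean',q.mean(0).round(4),'rect',np.round([cx,cy,*wh,a],3),'z',np.percentile(p[:,2],[3,97]).round(3))
    p,col=cloud(c,np.ones((480,640),bool))
    near=(p[:,0]>.2)&(p[:,0]<1)&(abs(p[:,1])<.6)&(p[:,2]>.01)&(p[:,2]<.1)
    r,g,b=col.T
    for nm,m in(("blue",(b>90)&(b>1.8*r)&(b>1.5*g)),("orange",(r>150)&(r>1.6*g)&(b<.7*g)),("black",(col.max(1)<45))):
        q=p[near&m];
        if len(q): print(nm,len(q),q.mean(0).round(4),np.round(np.hstack(cv2.minAreaRect(q[:,:2].astype(np.float32))[:2]),3)); 
        if nm=='orange':print(q.round(3).tolist()[:60])
E
```

```text
scene
pan 0.63 2751 [270. 131. 346. 177.] med [ 0.707 -0.001  0.061] top mean [ 0.7074 -0.0008  0.0638] rect [ 7.0600e-01 -2.0000e-03  1.3400e-01  1.3100e-01  1.1725e+01] z [0.059 0.068]
balance 0.92 12086 [216. 122. 374. 253.] med [ 0.627 -0.028  0.051] top mean [ 0.6985 -0.0025  0.0617] rect [ 6.8200e-01 -8.0000e-03  3.0400e-01  1.9000e-01  1.0952e+01] z [0.017 0.065]
tare_bar 0.58 2241 [230. 194. 321. 241.] med [ 0.566 -0.033  0.037] top mean [ 0.5642 -0.0323  0.0372] rect [ 0.568 -0.027  0.063  0.156 11.168] z [0.032 0.04 ]
bar_press 0.74 2118 [232. 192. 323. 240.] med [ 0.566 -0.033  0.037] top mean [ 0.564  -0.0325  0.0372] rect [ 0.568 -0.029  0.063  0.15  10.237] z [0.033 0.04 ]
large_center 0.81 268 [374. 233. 394. 254.] med [ 0.623 -0.21   0.039] top mean [ 0.6277 -0.2078  0.048 ] rect [ 6.3400e-01 -2.1000e-01  2.5000e-02  3.9000e-02  7.3923e+01] z [0.022 0.05 ]
large_center 0.45 182 [411. 250. 427. 266.] med [ 0.629 -0.273  0.033] top mean [ 0.6326 -0.2714  0.0405] rect [ 6.3500e-01 -2.6900e-01  2.9000e-02  2.1000e-02  3.1473e+01] z [0.021 0.042]
small_center 0.55 152 [410
[... 4462 characters left out ...]
024], [0.498, -0.212, 0.042], [0.501, -0.211, 0.039], [0.502, -0.212, 0.04], [0.505, -0.214, 0.039], [0.508, -0.22, 0.04], [0.507, -0.222, 0.039], [0.507, -0.224, 0.041], [0.507, -0.224, 0.039], [0.509, -0.225, 0.038], [0.507, -0.227, 0.039], [0.507, -0.229, 0.04], [0.622, -0.293, 0.024], [0.449, -0.226, 0.04], [0.465, -0.206, 0.015], [0.448, -0.228, 0.04], [0.448, -0.23, 0.041], [0.447, -0.232, 0.041], [0.449, -0.232, 0.04], [0.448, -0.234, 0.04], [0.449, -0.235, 0.038], [0.449, -0.24, 0.04], [0.45, -0.241, 0.04], [0.452, -0.241, 0.039], [0.451, -0.243, 0.039], [0.452, -0.244, 0.039], [0.454, -0.244, 0.038], [0.455, -0.246, 0.039]]
black 2304 [0.7355 0.0419 0.0516] [0.712 0.118 0.754 0.574]
```

```bash
cat >> h.py <<'E'
def rel(target,psi=None):
    """tool-frame shift to world target, and turn (deg) about tool z to bring tool y to world angle psi (deg)"""
    s=state();r=R.from_quat(s['orientation']);d=r.inv().apply(np.array(target)-s['eef_pos'])
    y=r.as_matrix()[:,1];a=np.degrees(np.arctan2(y[1],y[0]))
    t=None if psi is None else -((psi-a+180)%360-180)
    print('tcp',np.round(s['eef_pos'],4),'tool-y angle',round(a,2),'z axis',r.as_matrix()[:,2].round(4),'shift',d.round(4),'turn',t,'q6',round(s['q'][5],2),'F',np.round(s['ft_force'],1),'grip',round(s['grip_width'],4),round(s['grasp_force'],1),'t',s['time_s'])
E
python3 - <<'E'
from h import *
rel([.559,-.030,.12],101)
for n in("scene","side"):
    c=camera(n);p,col=cloud(c,np.ones((480,640),bool))
    a=np.array([.237,.551]);b=np.array([.559,-.03]);u=(b-a)/np.linalg.norm(b-a);w=p[:,:2]-a;s=w@u;t=w@[-u[1],u[0]]
    for k in np.arange(0,.7,.1):
        m=(s>k)&(s<k+.1)&(abs(t)<.12)&(p[:,2]<.4);print(round(k,1),m.sum(),p[m,2].max().round(3) if m.any() else None)
    # rest wood
    r,g,bl=col.T;near=(abs(p[:,0]-.46)<.08)&(abs(p[:,1]+.15)<.11)
    m=near&(r>1.5*g)&(r>90)&(p[:,2]>.015)&(p[:,2]<.032)&(p[:,1]>-.205)
    print('rest',m.sum(),cv2.minAreaRect(p[m,:2].astype(np.float32)))
    m=near&(p[:,2]>.033)&(p[:,2]<.06)
    q=p[m];(x,y),wh,an=cv2.minAreaRect(q[:,:2].astype(np.float32));print('tongs',m.sum(),x,y,wh,an)
    k=np.clip((col.max(1)-col.min(1)),0,255)
    m=near&(p[:,2]>.033)&(p[:,2]<.06)&(col.max(1)<80);print('dark',m.sum(),cv2.minAreaRect(p[m,:2].astype(np.float32)),p[m].mean(0).round(4))
    cv2.imwrite(f'pics/t_{n}.png',cv2.resize(c['frame'][265:340,220:370,::-1],None,fx=5,fy=5,interpolation=2))
E
```

```text
tcp [0.2369 0.5512 0.2174] tool-y angle 66.75 z axis [-1.e-04 -1.e-04 -1.e+00] shift [-0.5254 -0.4068  0.0974] turn -34.25100643652797 q6 -0.12 F [0.4 0.2 0. ] grip 0.0878 0.0 t 1.1
0.0 1955 -0.251
0.1 6472 0.063
0.2 6475 0.057
0.3 6618 0.081
0.4 5891 0.04
0.5 5685 0.058
0.6 6947 0.069
rest 254 ((0.447028249502182, -0.15530632436275482), (0.05967024713754654, 0.07448160648345947), 19.125396728515625)
tongs 1054 0.45194730162620544 -0.15121491253376007 (0.07297437638044357, 0.18238209187984467) 17.03740692138672
dark 435 ((0.44873398542404175, -0.14790701866149902), (0.04963194951415062, 0.06360523402690887), 18.051782608032227) [ 0.4498 -0.1484  0.0395]
0.0 2955 0.396
0.1 3977 0.064
0.2 2754 0.057
0.3 3160 0.082
0.4 3005 0.046
0.5 2816 0.057
0.6 3977 0.071
rest 511 ((0.45137447118759155, -0.15162497758865356), (0.06372269243001938, 0.08213521540164948), 19.803617477416992)
tongs 947 0.4511737823486328 -0.15197429060935974 (0.0718211978673935, 0.18396827578544617) 18.188138961791992
dark 643 ((0.4509863257408142, -0.1526954472064972), (0.07182358205318451, 0.18125000596046448), 18.44355010986328) [ 0.4519 -0.1519  0.039 ]
```

View pics/t_scene.png

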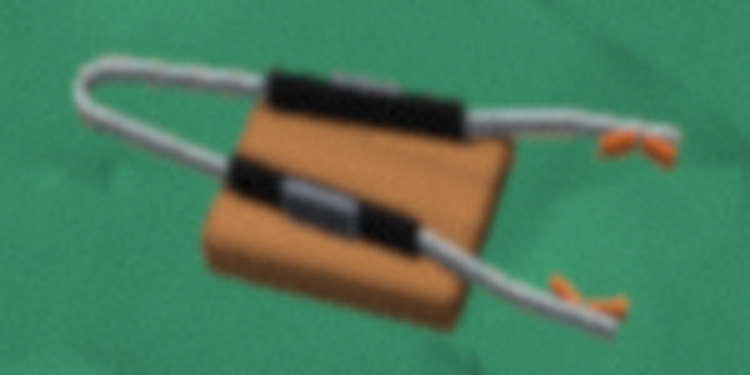

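The crop shows the tongs on the rest. The hinge bend is on the left and the V jaws on the right, and the near finger rest is at about (320,205). The rest sticks out beyond the finger rests on both sides, so the fingertips have to stay above z = 24 mm.

Now over to the bar with the gripper shut.

```bash
python3 -m handwheel '[[[-0.035,-0.027,0.0065,0],[-0.035,-0.027,0.0065,0],[-0.035,-0.027,0.0065,0],[-0.035,-0.027,0.0065,0],[-0.035,-0.027,0.0065,0]]]' -1 20
python3 -m handwheel '[[[-0.035,-0.027,0.0065,0],[-0.035,-0.027,0.0065,0],[-0.035,-0.027,0.0065,0],[-0.035,-0.027,0.0065,0],[-0.035,-0.027,0.0065,0]]]'
python3 -m handwheel '[[[-0.035,-0.027,0.0065,0],[-0.035,-0.027,0.0065,0],[-0.035,-0.027,0.0065,0],[-0.035,-0.027,0.0065,0],[-0.035,-0.027,0.0065,0]]]'
python3 -m handwheel '[[[0,0,0,0],[0,0,0,0]]]'
python3 -c "
from h import *
rel([.559,-.03,.065])"
```

```text
time_s: 1.7
eef_pos: [0.3449, 0.3567, 0.1849]
orientation: [0.201, 0.98, 0.0, 0.0]
ft_force: [0.2, 0.2, -0.4]
grip_width: 0.0518
grasp_force: 0.0
time_s: 2.2
eef_pos: [0.4527, 0.1634, 0.1525]
orientation: [0.201, 0.979, 0.0, 0.0]
ft_force: [0.1, 0.1, 1.1]
grip_width: 0.0114
grasp_force: 0.0
time_s: 2.7
eef_pos: [0.5602, -0.03, 0.1198]
orientation: [0.202, 0.979, 0.0, 0.0]
ft_force: [0.8, 0.6, 0.7]
grip_width: 0.0005
grasp_force: 0.0
time_s: 2.9
eef_pos: [0.5594, -0.0289, 0.1196]
orientation: [0.203, 0.979, 0.0, -0.0]
ft_force: [-0.3, 0.4, -0.1]
grip_width: 0.0004
grasp_force: 0.0
tcp [ 0.5594 -0.0289  0.1196] tool-y angle 66.62 z axis [-7.e-04  3.e-04 -1.e+00] shift [-0.0001 -0.0012  0.0546] turn None q6 -1.34 F [-0.3  0.4 -0.1] grip 0.0004 0.0 t 2.9
```

```bash
python3 -m handwheel '[[[0,-0.001,0.02,0],[0,0,0.02,0],[0,0,0.018,0],[0,0,0,0]]]'
python3 -m handwheel '[[[0,0,0.003,0],[0,0,0.003,0],[0,0,0,0],[0,0,0,0]]]'
```

```text
time_s: 3.3
eef_pos: [0.5561, -0.0272, 0.0602]
orientation: [0.201, 0.98, 0.0, -0.003]
ft_force: [-0.1, 0.7, 0.3]
grip_width: 0.0005
grasp_force: 0.0
time_s: 3.7
eef_pos: [0.5593, -0.029, 0.0565]
orientation: [0.201, 0.979, -0.0, 0.0]
ft_force: [1.5, -0.4, 0.6]
grip_width: 0.0001
grasp_force: 0.0
```

```bash
for i in 1 2; do python3 -m handwheel '[[[0,0,0.002,0],[0,0,0,0],[0,0,0,0]]]'|egrep 'pos|ft'; done
python3 -m handwheel '[[[0,0,0.002,0],[0,0,0,0],[0,0,0,0]]]'|egrep 'pos|ft'
```

```text
eef_pos: [0.5589, -0.0291, 0.054]
ft_force: [0.2, 0.6, -0.2]
eef_pos: [0.5588, -0.029, 0.0518]
ft_force: [0.4, 0.8, 0.2]
eef_pos: [0.5588, -0.029, 0.0499]
ft_force: [0.5, 0.5, 0.4]
```

No force yet with the tip nominally at 33 mm, so I'll look.

Run:
```python
from h import *
c=camera("side");cv2.imwrite('pics/press.png',cv2.resize(c['frame'][160:290,220:390,::-1],None,fx=4,fy=4,interpolation=2))
```

```text
(no output)
```

View pics/press.png

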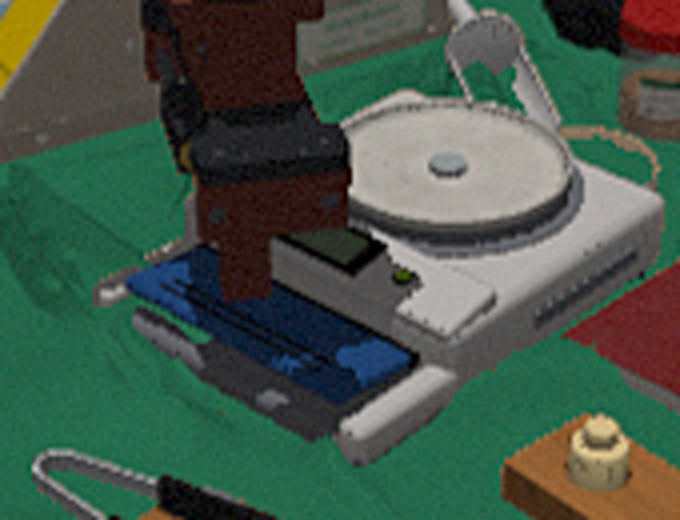

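The finger ends at about (245,298), right at mid-bar and on or just above it. I'll keep going in small steps.

```bash
python3 -m handwheel '[[[0,0,0.002,0],[0,0,0,0],[0,0,0,0]]]'|egrep 'pos|ft'
python3 -m handwheel '[[[0,0,0.002,0],[0,0,0,0],[0,0,0,0]]]'|egrep 'pos|ft'
```

```text
eef_pos: [0.5588, -0.029, 0.0479]
ft_force: [-0.0, -0.3, -0.6]
eef_pos: [0.5589, -0.029, 0.0459]
ft_force: [0.3, 0.3, 0.2]
```

Run:
```python
from h import *
for n in("scene","side"):
    c=camera(n);p,col=cloud(c,np.ones((480,640),bool))
    yaw=np.radians(11);w=p[:,:2]-[.559,-.03];a=w@[np.cos(yaw),np.sin(yaw)];b=w@[-np.sin(yaw),np.cos(yaw)]
    for s in(-1,1):
        for x in(-.015,-.005,.005,.015,.025):
            m=(abs(a-x)<.004)&(b*s>.03)&(b*s<.07)&(p[:,2]<.1);print(n,s,x,m.sum(),np.median(p[m,2]).round(4) if m.any() else '')
    m=(abs(a)<.03)&(abs(b)<.025)&(p[:,2]<.09);print('lowest finger px',[ (lo,np.median(p[m&(col[:,0]>col[:,2]+15),2].min())) for lo in[0]] if (m&(col[:,0]>col[:,2]+15)).any() else 0)
rel([.559,-.03,.05]);print(state()['tau'],state()['torque'])
```

```text
scene -1 -0.015 217 0.0346
scene -1 -0.005 89 0.0378
scene -1 0.005 76 0.0374
scene -1 0.015 80 0.0364
scene -1 0.025 75 0.0353
scene 1 -0.015 192 0.034
scene 1 -0.005 81 0.0383
scene 1 0.005 74 0.0374
scene 1 0.015 71 0.0363
scene 1 0.025 59 0.0351
lowest finger px [(0, np.float64(0.05446038751506588))]
side -1 -0.015 147 0.0355
side -1 -0.005 96 0.0396
side -1 0.005 52 0.0394
side -1 0.015 51 0.0385
side -1 0.025 49 0.0376
side 1 -0.015 109 0.0356
side 1 -0.005 66 0.039
side 1 0.005 39 0.0395
side 1 0.015 34 0.0387
side 1 0.025 23 0.0381
lowest finger px [(0, np.float64(0.05346264528715139))]
tcp [ 0.5589 -0.029   0.046 ] tool-y angle 66.75 z axis [-0.e+00 -1.e-04 -1.e+00] shift [-0.0004 -0.0009 -0.004 ] turn None q6 -1.34 F [-0.1  0.2 -0.2] grip 0.0007 0.0 t 5.35
[ 2.60789411e-04 -5.21344149e+01 -1.81548053e+01  1.05144056e-03
  7.75434868e-02 -1.90354143e-06] [ 0.03048051 -0.06387281  0.01190332]
```

```bash
python3 -m handwheel '[[[0,0,0.002,0],[0,0,0,0],[0,0,0,0]]]'|egrep 'pos|ft'
python3 -m handwheel '[[[0,0,0.002,0],[0,0,0,0],[0,0,0,0]]]'|egrep 'pos|ft'
python3 - <<'E'
from h import *
c=camera("side");cv2.imwrite('pics/press2.png',cv2.resize(c['frame'][190:270,240:340,::-1],None,fx=6,fy=6,interpolation=2))
r=R.from_quat(c['orientation'])
for z in(.02,.025,.03,.035,.04,.045,.05,.055):
    v=r.inv().apply(np.array([.559,-.029,z])-c['origin']);print(z,(v[0]/v[2]*c['fx']+c['cx']).round(1),(v[1]/v[2]*c['fy']+c['cy']).round(1))
v=r.inv()
E
```

```text
eef_pos: [0.5588, -0.0291, 0.0439]
ft_force: [0.0, 0.5, -0.1]
eef_pos: [0.5589, -0.029, 0.0419]
ft_force: [0.0, -0.3, 0.7]
0.02 281.0 247.9
0.025 280.9 245.8
0.03 280.8 243.8
0.035 280.8 241.7
0.04 280.7 239.6
0.045 280.6 237.5
0.05 280.6 235.4
0.055 280.5 233.3
```

View pics/press2.png

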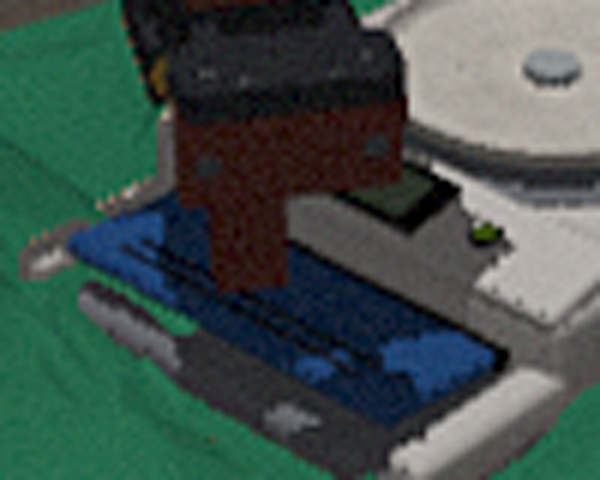

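The finger bottom is at about (282,238), which means z is near 0.043, roughly at the TCP height. The shut fingers evidently don't reach 17 mm ahead. I'll continue down.

```bash
python3 -m handwheel '[[[0,0,0.002,0],[0,0,0,0],[0,0,0,0]]]'|egrep 'pos|ft'
python3 -m handwheel '[[[0,0,0.002,0],[0,0,0,0],[0,0,0,0]]]'|egrep 'pos|ft'
python3 -m handwheel '[[[0,0,0.002,0],[0,0,0,0],[0,0,0,0]]]'|egrep 'pos|ft'
```

```text
eef_pos: [0.5588, -0.029, 0.0399]
ft_force: [-0.2, -0.3, 0.0]
eef_pos: [0.5589, -0.029, 0.0379]
ft_force: [-0.0, -0.2, -0.2]
eef_pos: [0.5588, -0.029, 0.0359]
ft_force: [-0.4, 0.2, -0.2]
```

```bash
python3 -m handwheel '[[[0,0,0.002,0],[0,0,0,0],[0,0,0,0]]]'|egrep 'pos|ft'
python3 -m handwheel '[[[0,0,0.002,0],[0,0,0,0],[0,0,0,0]]]'|egrep 'pos|ft'
python3 - <<'E'
from h import *
c=camera("side");cv2.imwrite('pics/press3.png',cv2.resize(c['frame'][200:265,250:330,::-1],None,fx=7,fy=7,interpolation=2))
for n in("scene","side"):
    c=camera(n);p,col=cloud(c,np.ones((480,640),bool))
    yaw=np.radians(11);w=p[:,:2]-[.559,-.03];a=w@[np.cos(yaw),np.sin(yaw)];b=w@[-np.sin(yaw),np.cos(yaw)]
    print([np.median(p[(abs(a-x)<.004)&(abs(b)>.03)&(abs(b)<.07)&(p[:,2]<.1),2]).round(4) for x in(-.01,-.005,.005,.015,.025)])
    m=(abs(a)<.03)&(abs(b)<.03)&(p[:,2]>.045)&(p[:,2]<.08);print('finger',np.percentile(p[m],[5,50,95],axis=0).round(3).tolist())
E
```

```text
eef_pos: [0.559, -0.0291, 0.034]
ft_force: [0.0, -0.7, 1.6]
eef_pos: [0.5588, -0.0291, 0.0319]
ft_force: [-1.5, -0.6, 2.5]
[np.float64(0.0354), np.float64(0.036), np.float64(0.0355), np.float64(0.0352), np.float64(0.0349)]
finger [[0.543, -0.036, 0.047], [0.547, -0.031, 0.062], [0.551, -0.017, 0.078]]
[np.float64(0.0363), np.float64(0.0376), np.float64(0.0374), np.float64(0.037), np.float64(0.0369)]
finger [[0.546, -0.043, 0.047], [0.555, -0.037, 0.059], [0.565, -0.027, 0.071]]
```

View pics/press3.png

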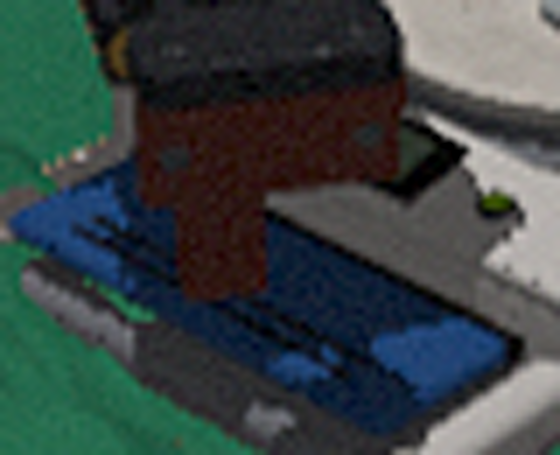

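Contact: the bar's outer depth dropped by about 2 mm and force is building.

```bash
for i in 1; do python3 -m handwheel '[[[0,0,0.002,0],[0,0,0,0],[0,0,0,0]]]'|egrep 'pos|ft'; done
python3 -m handwheel '[[[0,0,0.0015,0],[0,0,0,0],[0,0,0,0]]]'|egrep 'pos|ft'
python3 -m handwheel '[[[0,0,0.001,0],[0,0,0,0],[0,0,0,0]]]'|egrep 'pos|ft'
```

```text
eef_pos: [0.5587, -0.0291, 0.03]
ft_force: [-2.2, -2.3, 5.5]
eef_pos: [0.5585, -0.0291, 0.0286]
ft_force: [-4.2, -2.2, 7.3]
eef_pos: [0.5586, -0.0291, 0.0278]
ft_force: [-3.8, -1.9, 8.1]
```

```bash
python3 -m handwheel '[[[0,0,0.001,0],[0,0,0,0],[0,0,0,0]]]'|egrep 'pos|ft'
python3 -m handwheel '[[[0,0,0.001,0],[0,0,0,0],[0,0,0,0]]]'|egrep 'pos|ft'
```

```text
eef_pos: [0.5586, -0.0291, 0.0276]
ft_force: [-5.3, -1.1, 15.8]
eef_pos: [0.5587, -0.0291, 0.0274]
ft_force: [-8.8, -1.1, 24.0]
```

The stop is reached: z has stalled 7 mm below first contact and the force is climbing steeply. Release it, go up and open.

```bash
python3 -m handwheel '[[[0,0,-0.01,0],[0,0,-0.02,0],[0,0,-0.03,0],[0,0,-0.03,0],[0,0,0,0]]]'|egrep 'pos|ft'
python3 - <<'E'
from h import *
rel([.450,-.147,.115],18)
for n in("scene","side"):
    c=camera(n);p,col=cloud(c,np.ones((480,640),bool))
    yaw=np.radians(11);w=p[:,:2]-[.559,-.03];a=w@[np.cos(yaw),np.sin(yaw)];b=w@[-np.sin(yaw),np.cos(yaw)]
    print([np.median(p[(abs(a-x)<.004)&(abs(b)>.03)&(abs(b)<.07)&(p[:,2]<.1),2]).round(4) for x in(-.01,-.005,.005,.015,.025)])
E
```

```text
eef_pos: [0.5623, -0.0293, 0.1191]
ft_force: [1.9, -0.2, -0.5]
tcp [ 0.5623 -0.0293  0.1191] tool-y angle 66.75 z axis [ 0.0076 -0.001  -1.    ] shift [ 0.0567 -0.1525  0.0034] turn 48.74775888568223 q6 -1.34 F [ 1.9 -0.2 -0.5] grip 0.0003 0.0 t 9.65
[np.float64(0.037), np.float64(0.038), np.float64(0.0373), np.float64(0.0364), np.float64(0.0355)]
[np.float64(0.039), np.float64(0.0396), np.float64(0.0398), np.float64(0.0386), np.float64(0.0376)]
```

```bash
python3 -m handwheel '[[[0.0142,-0.0381,0,0],[0.0142,-0.0381,0,0],[0.0142,-0.0381,0,0],[0.0142,-0.0381,0,0],[0,0,0,8.15]]]' 1 20|egrep 'pos|ft'
python3 -m handwheel '[[[0,0,0,8.12],[0,0,0,8.12],[0,0,0,8.12],[0,0,0,8.12],[0,0,0,8.12]]]'|egrep 'pos|ft'
python3 -m handwheel '[[[0,0,0,0],[0,0,0,0]]]'
python3 - <<'E'
from h import *
rel([.450,-.147,.115],18)
for n in("scene","side"):
    c=camera(n);p,col=cloud(c,np.ones((480,640),bool));s=state()
    w=(p-s['eef_pos']);q=R.from_quat(s['orientation']).inv().apply(w)
    m=(abs(q[:,0])<.025)&(abs(q[:,1])<.075)&(q[:,2]<.045)&(q[:,2]>-.06)
    for sg in(-1,1):
        k=m&(q[:,1]*sg>0);print(n,sg,k.sum(),'max z tool',np.sort(q[k,2])[-8:].round(3) if k.any() else '', 'y',np.percentile(q[k,1],[2,98]).round(3))
    cv2.imwrite(f'pics/g_{n}.png',cv2.resize(c['frame'][190:340,200:380,::-1],None,fx=4,fy=4,interpolation=2))
c=camera("wrist");cv2.imwrite('pics/w1.png',c['frame'][...,::-1])
E
```

```text
eef_pos: [0.442, -0.1481, 0.1137]
ft_force: [0.6, 0.6, -0.1]
eef_pos: [0.4455, -0.1461, 0.1139]
ft_force: [-0.9, -0.3, -0.4]
time_s: 10.95
eef_pos: [0.4459, -0.1463, 0.1145]
orientation: [0.586, 0.81, -0.0, -0.001]
ft_force: [-0.5, -0.4, 0.7]
grip_width: 0.0873
grasp_force: 0.0
tcp [ 0.4459 -0.1463  0.1145] tool-y angle 18.22 z axis [-1.8e-03  8.0e-04 -1.0e+00] shift [-0.002   0.0037 -0.0005] turn 0.21831498451061293 q6 -0.78 F [-0.5 -0.4  0.7] grip 0.0873 0.0 t 10.95
scene -1 295 max z tool [-0.007 -0.007 -0.007 -0.006 -0.006 -0.006 -0.004 -0.003] y [-0.057 -0.048]
scene 1 146 max z tool [-0.006 -0.005 -0.005 -0.005 -0.005 -0.005 -0.004 -0.004] y [0.041 0.051]
side -1 399 max z tool [-0.008 -0.008 -0.008 -0.008 -0.008 -0.007 -0.007 -0.006] y [-0.056 -0.045]
side 1 387 max z tool [-0.007 -0.007 -0.007 -0.007 -0.006 -0.006 -0.006 -0.006] y [0.043 0.053]
```

View pics/g_side.png

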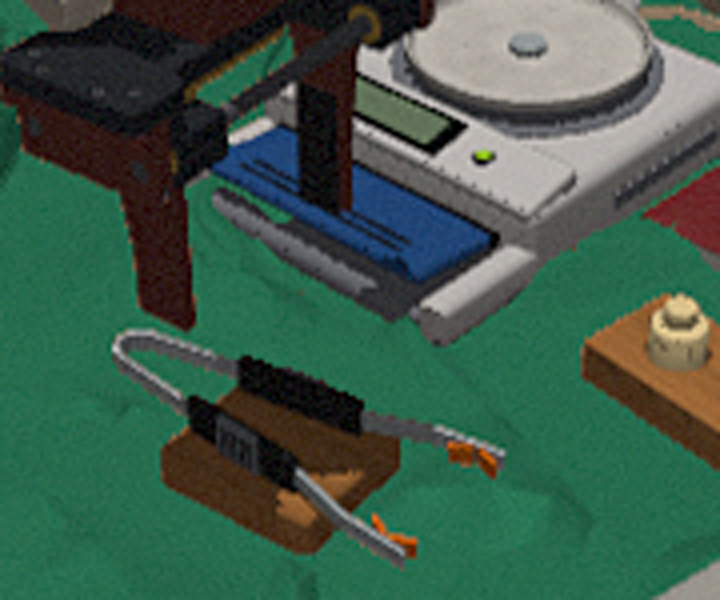

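The crop shows the open fingers straddling the tongs axis. Their tips sit about 6 mm behind the reported TCP, near (170,325) and (325,210), rather than 17 mm ahead. So the true tip is at reported z + 4 to 6 mm, and I'll correct for that.

Run:
```python
from h import *
rel([.450,-.147,.023],18)
for n in("scene","side"):
    c=camera(n);p,col=cloud(c,np.ones((480,640),bool));s=state()
    q=R.from_quat(s['orientation']).inv().apply(p-s['eef_pos'])
    for sg in(-1,1):
        k=(abs(q[:,0])<.03)&(q[:,1]*sg>0)&(abs(q[:,1])<.075)&(q[:,2]<0.0)&(q[:,2]>-.02);print(n,sg,k.sum(),'x',np.percentile(q[k,0],[2,50,98]).round(4),'y',np.percentile(q[k,1],[2,98]).round(4))
    # tongs frame with grip guess, yaw -72
    g=np.array([.45,-.147]);a=np.radians(-72);w=p[:,:2]-g;X=w@[np.cos(a),np.sin(a)];Y=w@[-np.sin(a),np.cos(a)]
    t=(p[:,2]>.034)&(p[:,2]<.05)
    dark=t&(col.max(1)<75)&(abs(X)<.045)&(abs(Y)<.035)
    for sg in(-1,1):
        k=dark&(Y*sg>0);print('sleeve',sg,k.sum(),np.percentile(X[k],[2,98]).round(4),'Ymed',np.median(Y[k]).round(4),'Y',np.percentile(Y[k],[2,98]).round(4))
    for lo in(-.09,-.06,-.03,0,.03,.06,.08):
        k=t&(X>lo)&(X<lo+.02)&(abs(Y)<.045);print(round(lo,2),np.percentile(Y[k],[2,98]).round(4) if k.any() else '',end=' ')
    print('X ext',np.percentile(X[t&(abs(Y)<.045)&(abs(X)<.12)],[.5,99.5]).round(4))
```

```text
tcp [ 0.4463 -0.1465  0.1151] tool-y angle 18.13 z axis [-8.e-04  3.e-04 -1.e+00] shift [-0.0017  0.0034  0.0921] turn 0.1275389322152023 q6 -0.78 F [-0.1 -0.3 -0.1] grip 0.0878 0.0 t 11.1
scene -1 107 x [-0.0105 -0.001   0.0115] y [-0.0552 -0.0476]
scene 1 64 x [-0.0106 -0.0062  0.0108] y [0.0412 0.0492]
sleeve -1 236 [-0.0297  0.0294] Ymed -0.0219 Y [-0.0256 -0.0166]
sleeve 1 197 [-0.0186  0.0309] Ymed 0.0177 Y [0.0138 0.0218]
-0.09 [-0.0126  0.0105] -0.06 [-0.0164  0.013 ] -0.03 [-0.0228  0.0192] 0 [-0.0251  0.0217] 0.03 [-0.0293  0.0267] 0.06 [-0.0352  0.0328] 0.08 [-0.0367  0.0342] X ext [-0.0856  0.0953]
side -1 92 x [-0.0123 -0.0043  0.0106] y [-0.0533 -0.0452]
side 1 88 x [-0.0122 -0.0045  0.0088] y [0.0427 0.0513]
sleeve -1 211 [-0.0361  0.034 ] Ymed -0.0207 Y [-0.024  -0.0142]
sleeve 1 242 [-0.0377  0.0392] Ymed 0.0187 Y [0.0146 0.0253]
-0.09 [-0.0102  0.0128] -0.06 [-0.0145  0.0168] -0.03 [-0.0196  0.0198] 0 [-0.0229  0.024 ] 0.03 [-0.0267  0.0278] 0.06 [-0.0339  0.034 ] 0.08 [-0.036   0.0361] X ext [-0.0849  0.0969]
```

```bash
python3 -m handwheel '[[[-0.0017,0.0034,0.02,0],[0,0,0.03,0],[0,0,0.025,0],[0,0,0.008,0],[0,0,0,0]]]'|egrep 'pos|ft'
python3 -m handwheel '[[[0,0,0.004,0],[0,0,0.004,0],[0,0,0,0],[0,0,0,0]]]'|egrep 'pos|ft'
```

```text
eef_pos: [0.4495, -0.1468, 0.0317]
ft_force: [-0.3, 0.7, 0.1]
eef_pos: [0.4506, -0.1474, 0.0249]
ft_force: [-1.0, 0.2, 0.2]
```

```bash
python3 -m handwheel '[[[0,0,0.0025,0],[0,0,0,0],[0,0,0,0]]]'|egrep 'pos|ft'
python3 -m handwheel '[[[0,0,0,0],[0,0,0,0],[0,0,0,0],[0,0,0,0],[0,0,0,0]]]' -0.06 30
python3 -m handwheel '[[[0,0,0,0],[0,0,0,0],[0,0,0,0],[0,0,0,0],[0,0,0,0]]]'
python3 - <<'E'
from h import *
c=camera("side");cv2.imwrite('pics/gr.png',cv2.resize(c['frame'][220:340,200:350,::-1],None,fx=5,fy=5,interpolation=2))
E
```

```text
eef_pos: [0.4503, -0.1472, 0.022]
ft_force: [-0.0, 0.3, 0.0]
time_s: 12.9
eef_pos: [0.4503, -0.1472, 0.022]
orientation: [0.588, 0.809, -0.0, -0.0]
ft_force: [0.2, 1.0, -0.7]
grip_width: 0.0511
grasp_force: 0.0
time_s: 13.4
eef_pos: [0.4503, -0.1472, 0.022]
orientation: [0.588, 0.809, -0.0, 0.0]
ft_force: [-0.8, 0.2, 0.7]
grip_width: 0.0414
grasp_force: 6.1
```

View pics/gr.png

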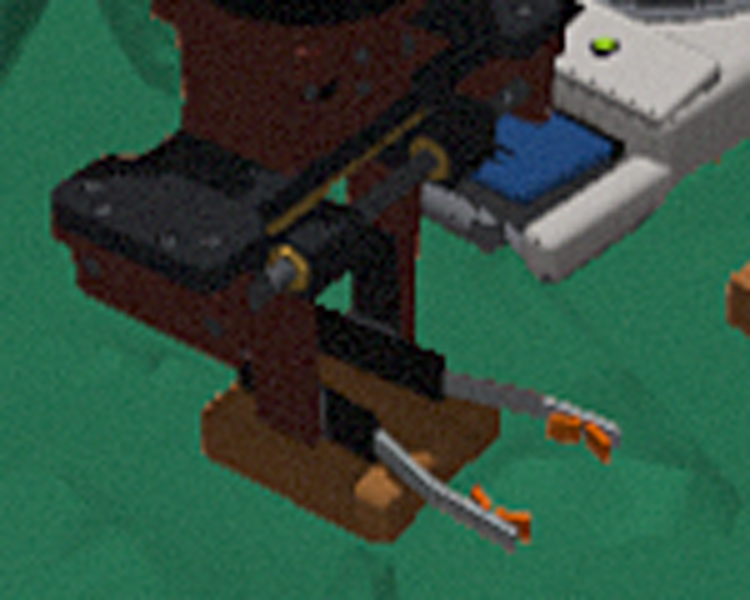

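The crop shows both fingers on the finger rests and the jaws slightly closed, with the width reading 41.4 mm. Lift and turn.

```bash
python3 -m handwheel '[[[0,0,-0.01,0],[0,0,-0.02,0],[0,0,-0.03,0],[0,0,-0.03,0],[0,0,-0.01,0]]]'|egrep 'pos|ft|gr'
python3 -m handwheel '[[[0,0,0,-6],[0,0,0,-8],[0,0,0,-8],[0,0,0,-8],[0,0,0,-8]]]'|egrep 'pos|ft'
python3 -m handwheel '[[[0,0,0,-8],[0,0,0,-8],[0,0,0,-8],[0,0,0,-8],[0,0,0,-7]]]'|egrep 'pos|ft'
python3 -m handwheel '[[[0,0,0,0],[0,0,0,0]]]'|egrep 'pos|ft|gr'
cat >> h.py <<'E'
def jaws(names=("scene","side")):
    s=state();r=R.from_quat(s['orientation'])
    for n in names:
        c=camera(n);p,col=cloud(c,np.ones((480,640),bool));q=r.inv().apply(p-s['eef_pos'])
        cr,g,b=col.T
        k=(abs(q[:,0]+.085)<.022)&(abs(q[:,1])<.045)&(abs(q[:,2])<.035)&(cr>1.7*g)&(cr>110)
        for sg in(-1,1):
            m=k&(q[:,1]*sg>0)
            if m.sum()>3:print(n,sg,m.sum(),'tool lo/med/hi',np.percentile(q[m],[5,50,95],axis=0).round(4).tolist(),'world med',np.median(p[m],0).round(4))
        k=(q[:,0]<-.03)&(q[:,0]>-.1)&(abs(q[:,1])<.045)&(abs(q[:,2])<.03)
        for lo in(-.095,-.08,-.065,-.05,-.04):
            m=k&(abs(q[:,0]-lo)<.006)
            if m.sum()>5:print('  x',lo,m.sum(),'y',np.percentile(q[m,1],[2,98]).round(4),'z',np.percentile(q[m,2],[5,50,95]).round(4))
E
python3 - <<'E'
from h import *
rel([.5453,-.2169,.07],95)
jaws()
E
```

```text
eef_pos: [0.452, -0.1479, 0.125]
ft_force: [0.3, 0.8, -0.9]
grip_width: 0.0409
grasp_force: 5.9
eef_pos: [0.4498, -0.1469, 0.1215]
ft_force: [0.3, 0.0, -0.7]
eef_pos: [0.4498, -0.1469, 0.1215]
ft_force: [0.0, -0.2, -1.5]
eef_pos: [0.45, -0.147, 0.1217]
ft_force: [-0.6, -0.7, -0.0]
grip_width: 0.0413
grasp_force: 5.9
tcp [ 0.45   -0.147   0.1217] tool-y angle 94.81 z axis [-6.e-04  2.e-04 -1.e+00] shift [-0.0891 -0.0776  0.0516] turn -0.1878386961460876 q6 -2.12 F [-0.6 -0.7 -0. ] grip 0.0413 5.9 t 15.15
side -1 8 tool lo/med/hi [[-0.0933, -0.0269, -0.019], [-0.0797, -0.0251, -0.0184], [-0.0739, -0.023, -0.0177]] world med [ 0.5317 -0.1651  0.14  ]
  x -0.095 23 y [-0.0319 -0.0235] z [-0.0182 -0.0152 -0.0088]
  x -0.08 44 y [-0.031  -0.0227] z [-0.0187 -0.0164 -0.0099]
  x -0.065 31 y [-0.0308 -0.0268] z [-0.0189 -0.0145 -0.0096]
  x -0.05 38 y [-0.0272 -0.0221] z [-0.0181 -0.014  -0.0088]
  x -0.04 41 y [-0.025  -0.0197] z [-0.0182 -0.0143 -0.0094]
```

```bash
python3 -m handwheel '[[[-0.022,-0.019,0.005,0],[-0.022,-0.019,0.01,0],[-0.022,-0.019,0.015,0],[-0.023,-0.0206,0.015,-0.2],[0,0,0,0]]]'|egrep 'pos|ft'
python3 -m handwheel '[[[0,0,0,0],[0,0,0,0]]]'|egrep 'pos|ft|gr'
python3 - <<'E'
from h import *
rel([.5453,-.2169,.02],95)
jaws()
for n in("scene","side"):
    c=camera(n)
    for d in outline_of(c,"large_center")[:2]:
        p,_=cloud(c,d['pixels']);print(n,d['confidence'],d['rect'],len(p),np.median(p,0).round(4),p.max(0).round(3),p.min(0).round(3))
c=camera("wrist");cv2.imwrite('pics/w2.png',c['frame'][...,::-1])
c=camera("side");cv2.imwrite('pics/s2.png',cv2.resize(c['frame'][220:340,270:420,::-1],None,fx=5,fy=5,interpolation=2))
E
```

```text
eef_pos: [0.5485, -0.2191, 0.0753]
ft_force: [-0.8, -0.2, -0.3]
eef_pos: [0.5448, -0.216, 0.077]
ft_force: [0.3, -0.3, -0.7]
grip_width: 0.0412
grasp_force: 5.9
tcp [ 0.5448 -0.216   0.077 ] tool-y angle 95.16 z axis [-1.2e-03  6.0e-04 -1.0e+00] shift [-0.0005 -0.001   0.057 ] turn 0.16215805940962014 q6 -2.16 F [ 0.3 -0.3 -0.7] grip 0.0412 5.9 t 15.95
  x -0.065 7 y [-0.0285  0.026 ] z [-0.0141 -0.0088 -0.0068]
  x -0.05 7 y [0.0223 0.0254] z [-0.0182 -0.0169 -0.0156]
side -1 12 tool lo/med/hi [[-0.0956, -0.026, -0.0188], [-0.0901, -0.0242, -0.0178], [-0.0774, -0.0229, -0.017]] world med [ 0.6368 -0.2324  0.0947]
  x -0.095 31 y [-0.0321  0.0023] z [-0.0194 -0.0143  0.0275]
  x -0.08 61 y [-0.0315  0.0037] z [-0.019  -0.0122  0.0289]
  x -0.065 28 y [-0.0303 -0.0258] z [-0.0187 -0.0152 -0.0098]
  x -0.05 35 y [-0.0273 -0.0214] z [-0.0185 -0.014  -0.0089]
  x -0.04 32 y [-0.0251 -0.019 ] z [-0.0179 -0.014  -0.0092]
side 0.57 [360.2, 263.0, 378.8, 283.5] 223 [ 0.6253 -0.2129  0.0397] [ 0.642 -0.196  0.052] [ 0.617 -0.222  0.023]
```

View pics/s2.png

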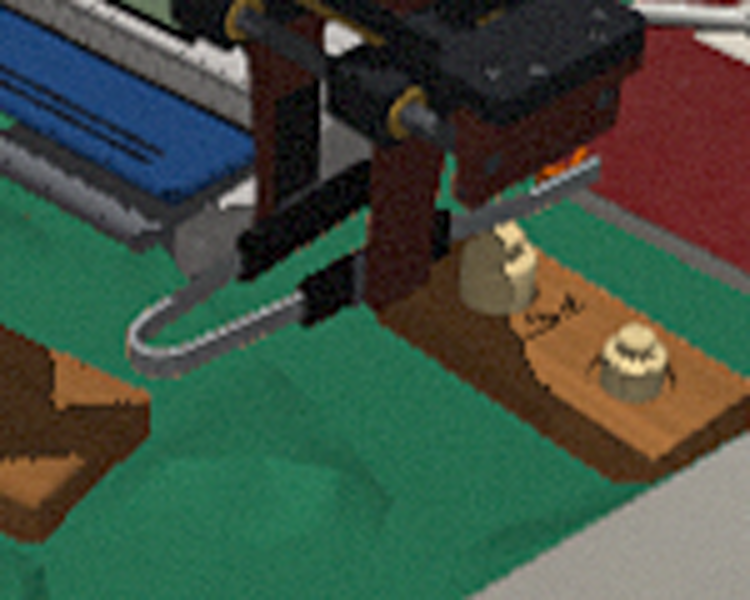

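The crop shows the jaws held over the larger weight, at about (500,265), with the smaller one at (635,360) well clear. Lower around it.

```bash
python3 -m handwheel '[[[0.0015,0,0.01,0],[0,0,0.01,0],[0,0,0,0],[0,0,0,0]]]'|egrep 'pos|ft'
python3 -m handwheel '[[[0,0,0.008,0],[0,0,0.008,0],[0,0,0,0],[0,0,0,0]]]'|egrep 'pos|ft'
python3 -c "
from h import *
rel([.5438,-.2164,.020],95);jaws(('side',))"
```

```text
eef_pos: [0.5437, -0.2166, 0.0561]
ft_force: [-0.1, 0.3, -0.5]
eef_pos: [0.544, -0.2167, 0.0405]
ft_force: [0.0, 0.3, -1.3]
tcp [ 0.544  -0.2167  0.0405] tool-y angle 95.2 z axis [-8.e-04  3.e-04 -1.e+00] shift [0.0001 0.0003 0.0205] turn 0.20163794222034426 q6 -2.16 F [ 0.   0.3 -1.3] grip 0.0415 5.9 t 17.15
  x -0.095 87 y [-0.044  -0.0109] z [-0.0165  0.0155  0.0168]
  x -0.08 123 y [-0.0441  0.0248] z [-0.0174  0.0151  0.0171]
  x -0.065 219 y [-0.0439  0.009 ] z [-0.0148  0.0163  0.0278]
  x -0.05 20 y [-0.0277 -0.0228] z [-0.0174 -0.0126 -0.0091]
  x -0.04 16 y [-0.0253 -0.0199] z [-0.0149 -0.0116 -0.0079]
```

```bash
python3 -m handwheel '[[[0,0,0.004,0],[0,0,0.004,0],[0,0,0,0],[0,0,0,0]]]'|egrep 'pos|ft'
python3 -m handwheel '[[[0,0,0.004,0],[0,0,0.004,0],[0,0,0,0],[0,0,0,0]]]'|egrep 'pos|ft'
python3 -m handwheel '[[[0,0,0.0025,0],[0,0,0.002,0],[0,0,0,0],[0,0,0,0]]]'|egrep 'pos|ft'
python3 - <<'E'
from h import *
c=camera("side");cv2.imwrite('pics/s3.png',cv2.resize(c['frame'][240:310,320:420,::-1],None,fx=7,fy=7,interpolation=2))
c=camera("scene");cv2.imwrite('pics/sc3.png',cv2.resize(c['frame'][200:300,330:450,::-1],None,fx=6,fy=6,interpolation=2))
E
```

```text
eef_pos: [0.5441, -0.2169, 0.0328]
ft_force: [-1.1, -0.8, -1.2]
eef_pos: [0.5441, -0.2168, 0.0247]
ft_force: [0.3, -0.5, -1.4]
eef_pos: [0.5442, -0.2169, 0.0204]
ft_force: [0.3, 0.6, -1.1]
```

View pics/s3.png

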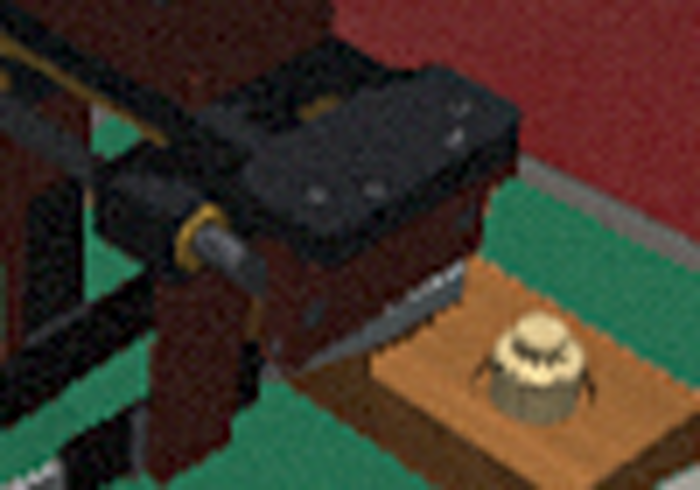

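No contact force on the way down, and the view shows the smaller weight standing untouched at (540,370). Squeeze.

```bash
python3 -m handwheel '[[[0,0,0,0],[0,0,0,0],[0,0,0,0],[0,0,0,0],[0,0,0,0]]]' -0.22 30|egrep 'ft|gr'
python3 -m handwheel '[[[0,0,0,0],[0,0,0,0],[0,0,0,0],[0,0,0,0],[0,0,0,0]]]' -1 30
python3 -m handwheel '[[[0,0,0,0],[0,0,0,0],[0,0,0,0],[0,0,0,0],[0,0,0,0]]]'
```

```text
ft_force: [-0.1, 0.7, -0.7]
grip_width: 0.0345
grasp_force: 10.1
time_s: 19.5
eef_pos: [0.5442, -0.2168, 0.0204]
orientation: [-0.045, 0.999, 0.0, -0.0]
ft_force: [1.2, 1.4, -1.0]
grip_width: 0.0319
grasp_force: 30.0
time_s: 20.0
eef_pos: [0.5442, -0.2169, 0.0205]
orientation: [-0.045, 0.999, -0.0, -0.0]
ft_force: [-0.0, 2.8, -1.0]
grip_width: 0.032
grasp_force: 30.0
```

The width is 32 mm, as expected with the jaws on a 27 mm round. Lift.

```bash
python3 -m handwheel '[[[0,0,-0.003,0],[0,0,-0.004,0],[0,0,-0.005,0],[0,0,-0.01,0],[0,0,-0.02,0]]]'|egrep 'ft|gr|pos'
python3 -m handwheel '[[[0,0,-0.025,0],[0,0,-0.025,0],[0,0,-0.025,0],[0,0,0,0],[0,0,0,0]]]'
python3 - <<'E'
from h import *
rel([.708-.0847,-.001-.0074,.117],95)
c=camera("side");cv2.imwrite('pics/s4.png',cv2.resize(c['frame'][190:320,290:430,::-1],None,fx=4.4,fy=4.4,interpolation=2))
for d in outline_of(c,"large_center")[:2]:
    p,_=cloud(c,d['pixels']);print(d['confidence'],d['rect'],len(p),np.median(p,0).round(4),p.max(0).round(3),p.min(0).round(3))
E
```

```text
eef_pos: [0.5432, -0.2168, 0.0624]
ft_force: [-0.1, 0.7, -1.9]
grip_width: 0.0318
grasp_force: 30.0
time_s: 21.0
eef_pos: [0.5445, -0.2172, 0.1381]
orientation: [-0.045, 0.999, -0.001, 0.001]
ft_force: [-0.1, -0.4, -1.6]
grip_width: 0.0317
grasp_force: 30.0
tcp [ 0.5445 -0.2172  0.1381] tool-y angle 95.19 z axis [ 0.0014 -0.0011 -1.    ] shift [-0.0974  0.2009  0.021 ] turn 0.19119464563328847 q6 -2.16 F [-0.1 -0.4 -1.6] grip 0.0317 30.0 t 21.0
0.38 [366.4, 219.4, 383.1, 226.9] 18 [ 0.6179 -0.2167  0.1477] [ 0.632 -0.211  0.156] [ 0.615 -0.225  0.141]
```

View pics/s4.png

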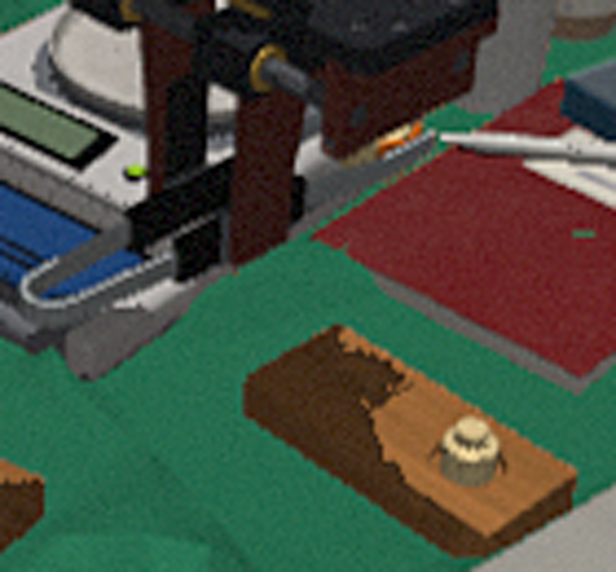

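The crop shows the large weight out of its well and up in the orange jaws near (400,140), with the small one still in place. Carry it to the pan.

```bash
python3 -m handwheel '[[[-0.005,0.01,0,0],[-0.01,0.02,0,0],[-0.012,0.025,0,0],[-0.012,0.025,0,0],[-0.012,0.025,0,0]]]'|egrep 'ft|gr|pos'
python3 -m handwheel '[[[-0.012,0.025,0,0],[-0.012,0.025,0,0],[-0.0122,0.025,0,0],[-0.0076,0.015,0,0],[-0.003,0.0054,0,0]]]'|egrep 'ft|gr|pos'
python3 -m handwheel '[[[0,0,0.008,0],[0,0,0.008,0],[0,0,0.006,0],[0,0,0.003,0],[0,0,0,0]]]'|egrep 'ft|gr|pos'
python3 -m handwheel '[[[0,0,0,0],[0,0,0,0],[0,0,0,0]]]'|egrep 'ft|gr|pos'
python3 - <<'E'
from h import *
rel([.6237,-.0089,.1045],95)
for n in("scene","side"):
    c=camera(n);p,col=cloud(c,np.ones((480,640),bool))
    cv2.imwrite(f'pics/f_{n}.png',c['frame'][90:250,240:400,::-1])
    for d in outline_of(c,"large_center")[:2]:
        q,_=cloud(c,d['pixels']);print(n,round(d['confidence'],2),d['rect'],len(q),np.percentile(q,[3,50,97],axis=0).round(4).tolist())
a,b=[cv2.resize(cv2.imread(f'pics/f_{n}.png'),(400,400),interpolation=2) for n in("scene","side")]
cv2.imwrite('pics/final.png',np.hstack([a,b]))
jaws()
E
```

```text
eef_pos: [0.5852, -0.1057, 0.1362]
ft_force: [0.1, -0.6, -0.8]
grip_width: 0.0316
grasp_force: 30.0
eef_pos: [0.6235, -0.0064, 0.1365]
ft_force: [0.2, 0.3, -1.8]
grip_width: 0.0311
grasp_force: 30.0
eef_pos: [0.6228, -0.0091, 0.1116]
ft_force: [-0.2, 0.2, -1.6]
grip_width: 0.0312
grasp_force: 30.0
eef_pos: [0.6237, -0.0085, 0.1128]
ft_force: [1.2, 1.4, -2.3]
grip_width: 0.0316
grasp_force: 30.0
tcp [ 0.6237 -0.0085  0.1128] tool-y angle 95.19 z axis [ 6.e-04 -1.e-04 -1.e+00] shift [ 0.0001 -0.0003  0.0083] turn 0.19367680162559964 q6 -1.79 F [ 1.2  1.4 -2.3] grip 0.0316 30.0 t 22.9
side 0.63 [324.9, 168.4, 337.0, 182.5] 115 [[0.6949, -0.015, 0.1192], [0.7036, -0.0054, 0.1305], [0.7205, 0.0146, 0.1406]]
  x -0.08 6 y [-0.0075 -0.0019] z [-0.0156 -0.0145 -0.0107]
  x -0.05 26 y [-0.0193 -0.0152] z [-0.0162 -0.0115 -0.0062]
  x -0.04 26 y [-0.0166 -0.0126] z [-0.016  -0.0102 -0.0066]
side -1 4 tool lo/med/hi [[-0.0945, -0.0171, -0.0187], [-0.0847, -0.0158, -0.0176], [-0.0751, -0.0142, -0.0172]] world med [ 0.7094 -0.0165  0.1302]
  x -0.095 26 y [-0.0223  0.0109] z [-0.0248 -0.0174 -0.0098]
  x -0.08 126 y [-0.0218  0.0169] z [-0.0271 -0.0172  0.0005]
  x -0.065 46 y [-0.0225  0.0177] z [-0.0177 -0.0136 -0.0091]
  x -0.05 34 y [-0.0208  0.015 ] z [-0.0184 -0.0135 -0.0071]
  x -0.04 24 y [-0.0195 -0.0134] z [-0.018  -0.0147 -0.0093]
```

View pics/final.png

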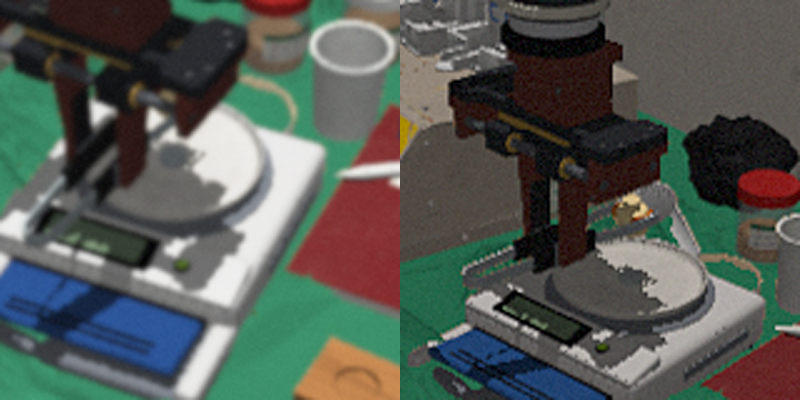

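The two crops show the jaws holding the upright weight over the middle of the pan, at (632,212) in the right one, with nothing touching. It is about 8 mm too high, so I'll lower it and let it settle.

```bash
python3 -m handwheel '[[[0,0,0.003,0],[0,0,0.003,0],[0,0,0.001,0],[0,0,0,0],[0,0,0,0]]]'|egrep 'gr|pos'
python3 -m handwheel '[[[0,0,0,0],[0,0,0,0],[0,0,0,0],[0,0,0,0],[0,0,0,0]]]'|egrep 'ft|gr|pos'
python3 - <<'E'
from h import *
c=camera("side")
for d in outline_of(c,"large_center")[:1]:
    q,_=cloud(c,d['pixels']);print(d['confidence'],len(q),np.percentile(q,[3,50,97],axis=0).round(4).tolist(),q.max(0))
    k=q[q[:,2]>q[:,2].max()-.006];print('knob',k.mean(0).round(4))
m=outline_of(c,"pan")[0];q,_=cloud(c,m['pixels']);print('pan z',np.median(q,0).round(4))
rel([.6237,-.0089,.1045],95)
E
```

```text
eef_pos: [0.6235, -0.0084, 0.1054]
grip_width: 0.0311
grasp_force: 30.0
eef_pos: [0.6236, -0.0085, 0.1055]
ft_force: [0.1, 0.2, -1.9]
grip_width: 0.0311
grasp_force: 30.0
0.43 113 [[0.6946, -0.0144, 0.105], [0.7033, -0.0062, 0.1237], [0.7198, 0.008, 0.1331]] [0.8490692  0.1553582  0.13508096]
knob [ 0.7055 -0.0045  0.132 ]
pan z [ 0.7113 -0.0098  0.0634]
tcp [ 0.6235 -0.0084  0.1055] tool-y angle 95.2 z axis [-0.e+00 -1.e-04 -1.e+00] shift [-0.0001 -0.0005  0.001 ] turn 0.19960272608051355 q6 -1.79 F [ 0.6 -0.7 -2.1] grip 0.0316 30.0 t 24.35
```

```bash
python3 -m handwheel '[[[-0.001,0.0005,0,0],[-0.001,0.0005,0,0],[0,0,0,0],[0,0,0,0],[0,0,0,0]]]'|egrep 'gr|pos'
python3 -m handwheel '[[[0,0,0,0],[0,0,0,0],[0,0,0,0],[0,0,0,0],[0,0,0,0]]]'|egrep 'ft|gr|pos'
python3 -c "
from plant import close_job
print(close_job())"
```

```text
eef_pos: [0.6254, -0.0073, 0.1054]
grip_width: 0.0315
grasp_force: 30.0
eef_pos: [0.6254, -0.0073, 0.1055]
ft_force: [0.2, -0.2, -2.1]
grip_width: 0.0316
grasp_force: 30.0
the job is handed in; nothing more can be done
None
```

I pressed the tare bar to its stop and it came back up; the larger weight is now held upright and still in the tongs, about 4 cm above the pan centre, and I handed the job in without seeing a verdict.

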